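# Dial the code on the label stamp and print

### The arm

A 6-joint arm with a two-finger parallel gripper is mounted at the origin on a cart in front of the work surface, level with it; the furniture and walls round the work are solid. World frame = base frame: x ahead of the robot, y to its left, z up, the work surface at z = 0. Lengths are in m, angles in rad, forces in N, time in s.
With the tool pointing down it reaches from about 0.35 to 1 m from the base axis. Payload 7.1 kg.
Tool frame: the origin (TCP) lies midway between the tips of the shut fingers; the grasp point (between the pads) lies 19 mm behind it (bot.pinch_z is the distance from the TCP to the grasp point, in m); z points along the fingers, x is the direction in which the jaws open and shut, and the axes are right-handed (so a half turn about z gives the same grasp; the last joint's range is limited). The gripper opens to 85 mm and grips with 20 to 120 N. Pads are 22 mm wide; open, the fingers measure 114 mm over their backs; the gripper's body (76 mm by 85 mm) begins 54 mm behind the grasp point. The pads swing forward as they close: fully open they stand 13 mm farther back than shut.
Start: joints at [-0.019, 0.423, 1.63, -0, 1.089, -0.019], TCP at [0.625, 0, 0.231] pointing down, gripper open.
Joint ranges: [-3, 3], [-0.9, 2.11], [0.09, 2.58], [-1.31, 4.45], [0.11, 2.69], [-2.54, 2.54]. Speed limits (rad/s): [2.39, 2.39, 3.01, 3.14, 3.14, 3.14].

### API

Orientations are given as a rotation vector (axis times angle).
In Python, from workcell import readout, cams, workorder, bot gives the robot as it stands.
- The arm moves only by the tool carry_out, never from a script. Its arguments are lists of equal length, an entry for each row: "gripper": the gripper command: -1 is fully open, 1 is shut, values between are in proportion; "offset": the shift along the tool's x, y, z in m, a list of three; "angular": the turn, a rotation vector about the tool's x, y, z in rad, a list of three. A call has 1 to 10 rows; each row shifts and turns the commanded pose from where the row before left it, along the tool's axes as they then stand; what a row does not reach is not made up. A row lasts 1/8 s, in which the tool goes at most 62.5 mm and 10.7 degrees, less where a joint would pass 70% of its speed; a pose out of reach is approached as far as the arm can. A call with a gripper value outside its range is refused whole. The fingers move at their own pace and stop on an object; the grip force is fixed at half the most. Time passes only in rows, so rows that do not move let the fingers close. It gives the time, the measured TCP pose, the force and the opening at its end, in the units of the state.
- readout.read_state(): the state, without advancing time (a new reading comes with each control period).
- cams.capture(name): name is "scene" or "side" or "wrist"; returns (picture, depth): 384x512x3 uint8, blue, green, red; 384x512 float32, m along the optical axis (not along the pixel's ray), 0 where there is no reading.
- cams.camera_params(name): a dict with "fx", "fy", "cx", "cy" (pixels), "D" ([k1, k2, p1, p2, k3] as OpenCV has them; the pictures are not rectified), "rvec" (rotation vector, rad) and "tvec" (3), from world to camera coordinates, as OpenCV has them; the wrist camera has in their place "T_tool_cam" (4x4, takes a point from camera to tool coordinates, whose origin is the TCP and whose axes are the tool frame's). Camera axes: x right, y down, z forward; pixel columns grow to the right and rows downward; lengths in m; the calibration is good to about 2 mm. A picture is of the moment at which its call begins: read the wrist's pose just before it. camera_params takes no time and is no camera call.
- workorder.close_job(): hands the job in, once; it reports no verdict.
The state is a dict: "clock": time; "joint_positions": joint angles; "joint_velocities": joint speeds; "tau": joint torques, N m; "ee_pos": TCP position; "tool_rot": TCP orientation; "contact_force": force on the tool from outside, world axes, zero at the start; "torque": the same for the moment, N m; "grip_width": opening from 0.0 (shut) to 1.0 (fully open).
Only numpy, scipy, OpenCV 4.12 (cv2) and the standard library are available. Lean on these libraries where they do the work, as an engineer would, in place of code of your own. Each camera call takes 0.05 s, during which the arm holds its last target.

### The job

Set the three thumbwheels of the label stamp to the code 4-2-5, left to right (count the dots; each number squarely uppermost, at the white index lines), rolling them gently with a fingertip: feel for each wheel and never press it down hard onto its stop. Then press the red knob gently but fully down to print the label, let it come up again, and leave everything else on the table where it is.

Things in the scene. Friction and masses are not known exactly. Their poses are not given: they have to be found in the camera images.
- stamp: hand label stamp, fixed down: dark base plate 130 (x) x 270 (y) x 8 mm; grey housing with a row of three thumbwheels along y (y -51..+121 mm, top 52 mm above the table), and right of it a frame (top 85 mm) with a red-knobbed plunger. Origin: centre of the underside; z up, +x away from the robot (yaw within 0.3 rad), +y left. White index lines on the ribs beside the wheels mark the axle line
- wheel_left (a joint): left thumbwheel, 60 mm diameter, 26 mm wide, axle along the stamp's y. Six rim fields with dots like a die: 1 blue, 2 yellow, 3 red, 4 green, 5 orange, 6 white. Radians: number n is squarely uppermost at 1.047*(n-1); grows as the top of the rim rolls to the stamp's +x (away from the robot). End stops -0.35 and 5.59; stays where it is left. Wheels are 50 mm apart
- wheel_middle (a joint): middle thumbwheel, same size, fields and joint sense as the left one. All wheels: turning takes about 5 N along the rubber rim, so a closed fingertip that drags the top of the rim along by friction must press with some 8 to 13 N; less slips, and the press changes while dragging. More than 20 N on a wheel damages it
- wheel_right (a joint): right thumbwheel, same size, fields and joint sense as the left one. All wheels: each sits on its own vertical spring, about 3.5 N per mm, 4.5 mm travel, then a hard stop at about 16 N
- axle_left (a point): nominal centre of the left thumbwheel, on the stamp's housing, 40 mm above the table (axes as the stamp's). x and y are true, but the wheel itself is seated up to 5 mm higher or lower (not measured): its top lies 65 to 75 mm above the table and must be felt for
- axle_middle (a point): nominal centre of the middle thumbwheel, on the stamp's housing, 40 mm above the table (axes as the stamp's). x and y are true, but the wheel itself is seated up to 5 mm higher or lower (not measured): its top lies 65 to 75 mm above the table and must be felt for
- axle_right (a point): nominal centre of the right thumbwheel, on the stamp's housing, 40 mm above the table (axes as the stamp's). x and y are true, but the wheel itself is seated up to 5 mm higher or lower (not measured): its top lies 65 to 75 mm above the table and must be felt for
- plunger (a joint): plunger with the red knob: 0 = up, grows as pressed straight down, stop at 0.014 m (the stamp then prints the label on the pad below). Return spring: about 2 N to start, 8 N fully down, where the force rises steeply; comes up by itself. The knob must not be loaded above 35 N.
- knob_top (a point): centre of the top of the red knob, 36 mm across and 18 mm high; 120 mm above the table when up; moves with the knob
- rice_tub: clear lidded food tub, 103 x 144 x 56 mm; bystander, to be left alone; origin: centre of the underside
- red_pot: small lidded portion pot with red sauce, 53 mm across, 36 mm high; bystander, to be left alone; origin: centre of the underside
- brown_pot: small lidded portion pot with brown sauce, 53 mm across, 36 mm high; bystander, to be left alone; origin: centre of the underside
- steel_cup: plain steel cup, 68 mm across, 42 mm high; bystander, to be left alone; origin: centre of the underside

How it is judged:
On the way, in this order (a step that is already met when the one before it is completed fails the run):
1. all three wheels show the code 4-2-5 while the knob is still up (value of joint wheel_left between 2.962 and 3.322 rad and value of joint wheel_middle between 0.867 and 1.227 rad and value of joint wheel_right between 4.009 and 4.369 rad and value of joint plunger below 0.004 m), for 0.2 s.
2. the knob is pressed fully down (11 of 14 mm or more) with the code set (value of joint wheel_left between 2.962 and 3.322 rad and value of joint wheel_middle between 0.867 and 1.227 rad and value of joint wheel_right between 4.009 and 4.369 rad and value of joint plunger above 0.011 m), for 0.1 s.
At the end, for the whole second after the job is handed in: the wheels show 4-2-5 (each within 0.18 rad, about 5 mm of rim, of the number squarely uppermost: left 3.142, middle 1.047, right 4.189 rad) and are still; the knob is up again (within 2 mm) (value of joint wheel_left between 2.962 and 3.322 rad and value of joint wheel_middle between 0.867 and 1.227 rad and value of joint wheel_right between 4.009 and 4.369 rad and value of joint plunger below 0.002 m and velocity of joint wheel_left between -0.05 and 0.05 rad/s and velocity of joint wheel_middle between -0.05 and 0.05 rad/s and velocity of joint wheel_right between -0.05 and 0.05 rad/s); the robot touches nothing.
It fails at once if a wheel is loaded with more than 20 N (contact force between anything else and wheel_left above 20 N or contact force between anything else and wheel_middle above 20 N or contact force between anything else and wheel_right above 20 N).
It fails at once if the knob is loaded with more than 35 N (contact force between anything else and plunger above 35 N).
It fails at once if the knob is pressed (over 5 mm) before the code is set (value of joint plunger above 0.005 m and not (value of joint wheel_left between 2.962 and 3.322 rad and value of joint wheel_middle between 0.867 and 1.227 rad and value of joint wheel_right between 4.009 and 4.369 rad)).
It fails at once if a bystander (tub, pot or cup) is moved by more than 20 mm (distance of any of rice_tub, red_pot, brown_pot, steel_cup from where it was at the start of the episode above 0.02 m).
It also fails if it takes over 72 s, if anything falls off the work surface, if the arm or the gripper's body presses on something with over 40 N, if the wrist force passes 120 N, or if a joint passes its speed limit or range.

## Working session

There is one attempt and no reset: what is moved stays moved. The work goes in short steps, Python scripts to look and compute and a tool call to move; the robot and the scene stay as the last step left them, time stands still between calls to the robot, and variables do not carry over. Pictures are saved under pics/ and viewed, and the job is handed in when it is done.

Besides the shell and the picture viewer there is one more tool, called after ">>>" by a JSON object that holds its "fn" and its "kwargs". carry_out: Moves the arm, as the interface text tells. Its arguments: {"type":"object","properties":{"gripper":{"type":"array","items":{"type":"number"}},"offset":{"type":"array","items":{"type":"array","items":{"type":"number"}}},"angular":{"type":"array","items":{"type":"array","items":{"type":"number"}}}},"required":["gripper","offset","angular"]}

```bash
ls; mkdir -p pics
python3 - <<'E'
from workcell import readout,cams,bot
import cv2,numpy as np
s=readout.read_state()
print({k:np.round(v,4) for k,v in s.items()})
for n in ["scene","side","wrist"]:
    im,d=cams.capture(n); cv2.imwrite(f"pics/{n}0.png",im); np.save(f"pics/{n}0.npy",d)
    print(n,cams.camera_params(n))
print(bot.pinch_z)
E
```

```text
pics
{'clock': np.float64(0.0), 'joint_positions': array([-0.019 ,  0.4238,  1.6307, -0.    ,  1.0886, -0.019 ]), 'joint_velocities': array([-0.0011,  0.0011,  0.0005, -0.0003, -0.0008, -0.0006]), 'tau': array([ 7.00000e-04, -5.57383e+01, -2.81743e+01,  1.00000e-04,
        7.20000e-03,  0.00000e+00]), 'ee_pos': array([0.6244, 0.    , 0.2305]), 'tool_rot': array([-3.1416e+00,  0.0000e+00,  2.4000e-03]), 'contact_force': array([ 0.4437, -0.5966,  0.2675]), 'torque': array([-0.0026,  0.0088, -0.0019]), 'grip_width': np.float64(1.0001)}
scene {'fx': 380.11381689365356, 'fy': 380.11381689365356, 'cx': 253.7765546885911, 'cy': 188.23674268369828, 'D': array([0.00042531, 0.        , 0.        , 0.        , 0.        ]), 'rvec': array([ 1.08865187, -2.37657478,  1.0311992 ]), 'tvec': array([0.3874181 , 0.42336565, 0.75337   ])}
side {'fx': 483.8940075539583, 'fy': 483.8940075539583, 'cx': 256.31812664093815, 'cy': 188.56728850298805, 'D': array([-0.03748236,  0.        ,  0.        ,  0.        ,  0.        ]), 'rvec': array([ 2.29106509, -0.09609665,  0.03154609]), 'tvec': array([-0.65135827,  0.09071666,  1.38841757])}
wrist {'fx': 341.2392792165645, 'fy': 341.2392792165645, 'cx': 259.8058190960866, 'cy': 188.72380082435635, 'D': array([-0.00016452,  0.        ,  0.        ,  0.        ,  0.        ]), 'T_tool_cam': array([[ 9.99999969e-01,  1.92031715e-04, -1.56850443e-04,
         1.67758968e-04],
       [-1.33510668e-04,  9.50085240e-01,  3.11990414e-01,
        -8.02476565e-02],
       [ 2.08933345e-04, -3.11990383e-01,  9.50085237e-01,
        -1.42660294e-01],
       [ 0.00000000e+00,  0.00000000e+00,  0.00000000e+00,
         1.00000000e+00]])}
0.0187
```

View pics/scene0.png

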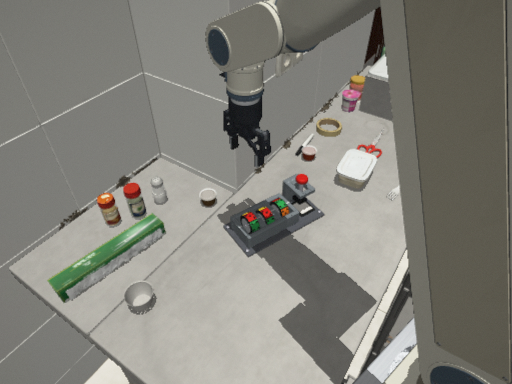

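View pics/side0.png

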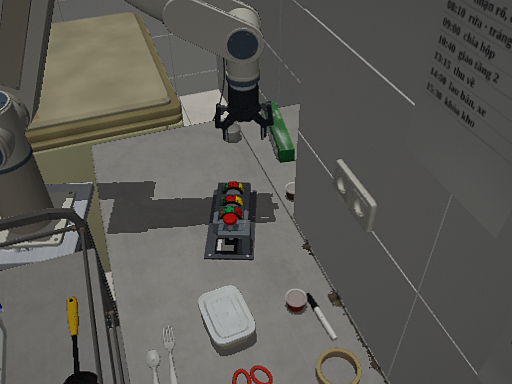

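View pics/wrist0.png

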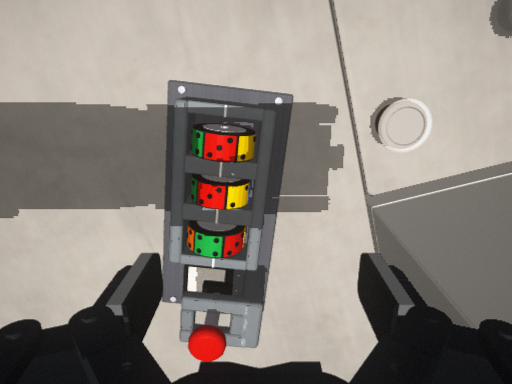

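Run:
```python
import cv2
im=cv2.imread('pics/wrist0.png')
cv2.imwrite('pics/w0z.png',cv2.resize(im[75:275,150:310],None,fx=3,fy=3,interpolation=cv2.INTER_CUBIC)[:600])
```

```text
(no output)
```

View pics/w0z.png

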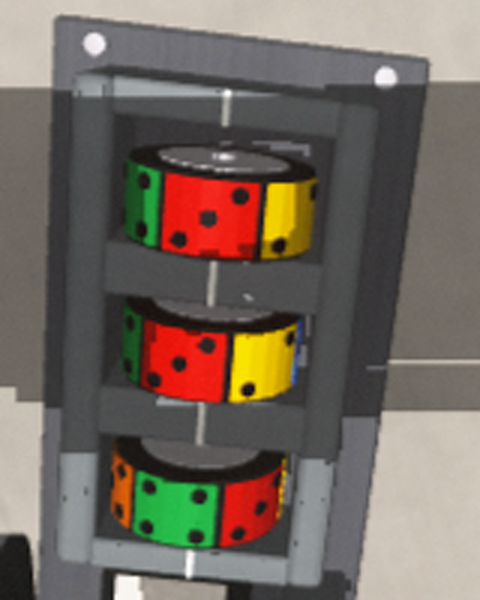

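```bash
cat > h.py <<'E'
import numpy as np,cv2
from scipy.spatial.transform import Rotation as R
from workcell import readout,cams
def campose(n,s=None):
    p=cams.camera_params(n)
    K=np.array([[p['fx'],0,p['cx']],[0,p['fy'],p['cy']],[0,0,1]])
    if n=='wrist':
        s=s or readout.read_state()
        T=np.eye(4);T[:3,:3]=R.from_rotvec(s['tool_rot']).as_matrix();T[:3,3]=s['ee_pos']
        T=T@p['T_tool_cam'];Rc,o=T[:3,:3],T[:3,3]
    else:
        Rm=R.from_rotvec(p['rvec']).as_matrix();Rc=Rm.T;o=-Rm.T@p['tvec']
    return K,p['D'],Rc,o
def rays(n,px,s=None):
    K,D,Rc,o=campose(n,s)
    q=cv2.undistortPoints(np.array(px,float).reshape(-1,1,2),K,D).reshape(-1,2)
    d=np.c_[q,np.ones(len(q))]@Rc.T
    return o,d/np.linalg.norm(d,axis=1,keepdims=True)
def onplane(n,px,z,s=None):
    o,d=rays(n,px,s); return o+d*((z-o[2])/d[:,2])[:,None]
E
python3 - <<'E'
from h import *
np.set_printoptions(precision=4,suppress=True)
D=np.load('pics/wrist0.npy')
K,_,Rc,o=campose('wrist')
def pt(u,v):
    z=D[v,u]; return Rc@np.array([(u-K[0,2])/K[0,0]*z,(v-K[1,2])/K[1,1]*z,z])+o
scr=[(181.3,89.7),(278.5,100.3),(172.5,299.5)]
P=onplane('wrist',scr,.008);print('screws',P)
d=P[2]-P[0];print('yaw',np.arctan2(d[0],-d[1]), np.linalg.norm(d), np.linalg.norm(P[1]-P[0]))
idx=[(226,108),(220.7,169),(217,216),(213,263)]
print('idx z .052',onplane('wrist',idx,.052))
for u,v in [(226,108),(220,169),(216,216),(213,263),(207,345),(181,90),(225,150),(217,195),(215,245)]: print((u,v),pt(u,v))
for n in ['scene','side','wrist']:
    im=cv2.imread(f'pics/{n}0.png'); hsv=cv2.cvtColor(im,cv2.COLOR_BGR2HSV)
    m=cv2.inRange(hsv,(0,170,60),(8,255,255))|cv2.inRange(hsv,(172,170,60),(180,255,255))
    k,l,st,c=cv2.connectedComponentsWithStats(m)
    for i in range(1,k):
        if st[i,4]>40: print(n,st[i],c[i])
E
```

```text
screws [[ 0.5436  0.0675  0.008 ]
 [ 0.6438  0.057   0.008 ]
 [ 0.5143 -0.1869  0.008 ]]
yaw -0.11478715435608937 0.25612869269223987 0.10077611773434449
idx z .052 [[ 0.5934  0.0529  0.052 ]
 [ 0.5865 -0.0051  0.052 ]
 [ 0.5809 -0.0545  0.052 ]
 [ 0.5745 -0.1088  0.052 ]]
(226, 108) [0.5933 0.0528 0.0511]
(220, 169) [ 0.5857 -0.0053  0.0512]
(216, 216) [ 0.5799 -0.0546  0.0517]
(213, 263) [ 0.5745 -0.109   0.0516]
(207, 345) [ 0.576  -0.1544  0.1199]
(181, 90) [0.5443 0.0674 0.0123]
(225, 150) [0.5936 0.0184 0.0749]
(217, 195) [ 0.5837 -0.027   0.0658]
(215, 245) [ 0.5806 -0.0765  0.0729]
scene [358 145  23  12  69] [370.7101 148.6232]
scene [296 174  12  10  93] [301.5484 178.6344]
scene [124 183  16  15 199] [131.5879 190.1156]
scene [ 99 198  16  11  83] [107.2169 203.9277]
scene [260 208  12  11  75] [266.04   212.6267]
scene [244 212  12  10  70] [249.8143 216.6429]
side [228 181  10   6  48] [232.6042 183.8958]
side [225 195  10   7  46] [230.087  198.0652]
side [234 207   8  10  41] [237.7561 211.0976]
side [223 213  14  12 136] [229.4118 218.4265]
side [250 366  22  18 161] [260.2422 374.3665]
side [232 369  19  15 113] [240.7168 375.7168]
wrist [204 132  33  30 782] [219.7161 147.1228]
wrist [197 182  29  27 606] [210.9191 195.5165]
wrist [223 230  21  28 357] [232.7563 244.0168]
wrist [ 189  326   37   36 1047] [206.7746 343.1041]
```

```bash
cat >> h.py <<'E'
YAW=-0.115; EX=np.array([np.cos(YAW),np.sin(YAW),0]); EY=np.array([-np.sin(YAW),np.cos(YAW),0])
C=np.array([0.579,-0.065,0])
WY={'left':.085,'middle':.035,'right':-.015}
def wheelval(im,s,tops,off=0.0,verbose=0):
    """sample the rim at each angle in the wheel's mid plane, project, classify colour"""
    K,Dd,Rc,o=campose('wrist',s)
    hsv=cv2.cvtColor(im,cv2.COLOR_BGR2HSV)
    out={}
    for w,y in WY.items():
        res={}
        ph=np.arange(-1.1,1.1,.01); labs=[]
        for p in ph:
            votes=[]
            for dy in (-.009,-.006,0,.006,.009):
                P=C+EY*(y+dy)+EX*(off+.03*np.sin(p))+np.array([0,0,tops[w]-.03+.03*np.cos(p)])
                c=Rc.T@(P-o); uv=cv2.projectPoints(c.reshape(1,1,3),np.zeros(3),np.zeros(3),K,Dd)[0].ravel()
                u,v=np.round(uv).astype(int)
                if not(0<=u<512 and 0<=v<384): continue
                H,S,V=map(int,hsv[v,u])
                if V<60: continue
                if S<70: votes.append(6); continue
                votes.append(3 if H<7 or H>172 else 5 if H<20 else 2 if H<38 else 4 if H<85 else 1 if H<135 else 0)
            labs.append(max(set(votes),key=votes.count) if votes else 0)
        runs=[];
        for p,l in zip(ph,labs):
            if runs and runs[-1][0]==l: runs[-1][2]=p
            else: runs.append([l,p,p])
        runs=[r for r in runs if r[0] and r[2]-r[1]>.1]
        # boundary between n+1 (at -x) and n
        est=[(a[2]+b[1])/2+1.0472*(b[0]-1)+.5236 for a,b in zip(runs,runs[1:]) if a[0]==b[0]+1 and b[1]-a[2]<.3]
        out[w]=(np.round(est,3),[(r[0],round(r[1],2),round(r[2],2)) for r in runs])
    return out
def local(P): 
    d=np.asarray(P)-C; return np.array([d@EX,d@EY,d[2]])
E
python3 - <<'E'
from h import *
im=cv2.imread('pics/wrist0.png');s=readout.read_state()
for w,v in wheelval(im,s,{'left':.075,'middle':.066,'right':.073},.0005).items(): print(w,v)
print(local(s['ee_pos']))
E
```

```text
left (array([2.063, 2.066]), [(4, np.float64(-1.1), np.float64(-0.56)), (3, np.float64(-0.55), np.float64(0.48)), (2, np.float64(0.51), np.float64(1.09))])
middle (array([1.823, 1.846]), [(4, np.float64(-1.1), np.float64(-0.81)), (3, np.float64(-0.78), np.float64(0.26)), (2, np.float64(0.29), np.float64(1.09))])
right (array([2.96 , 2.953]), [(5, np.float64(-1.1), np.float64(-0.71)), (4, np.float64(-0.7), np.float64(0.32)), (3, np.float64(0.35), np.float64(1.09))])
[0.03783744 0.06983039 0.23071997]
```

>>> {"fn": "carry_out", "kwargs": {"gripper": [1,1,1,1,1,1], "offset": [[0,0,0],[-0.018,-0.007,0],[-0.02,-0.008,0.03],[0,0,0.04],[0,0,0.04],[0,0,0]], "angular": [[0,0,0.115],[0,0,0],[0,0,0],[0,0,0],[0,0,0],[0,0,0]]}}

```text
clock: 0.9
ee_pos: [0.5864, 0.0193, 0.1185]
tool_rot: [3.136, -0.18, -0.011]
contact_force: [0.1, -0.1, 0.9]
grip_width: -0.001
```

Run:
```python
from h import *
s=readout.read_state()
print(s['clock'],s['ee_pos'],s['tool_rot'],s['contact_force'],s['grip_width'],local(s['ee_pos']))
im,d=cams.capture('wrist');cv2.imwrite('pics/w1.png',im);np.save('pics/w1.npy',d)
im,d=cams.capture('side');cv2.imwrite('pics/s1.png',cv2.resize(im[120:280,150:310],None,fx=3.5,fy=3.5))
```

```text
0.9 [0.58641147 0.01927584 0.11848555] [ 3.13591753 -0.18042116 -0.01055096] [ 0.08577052 -0.13581272  0.93082   ] -0.0013984615707782666 [-0.00230786  0.08456962  0.11848555]
```

View pics/w1.png

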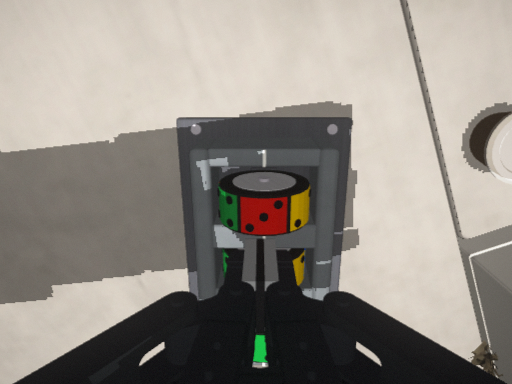

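View pics/s1.png

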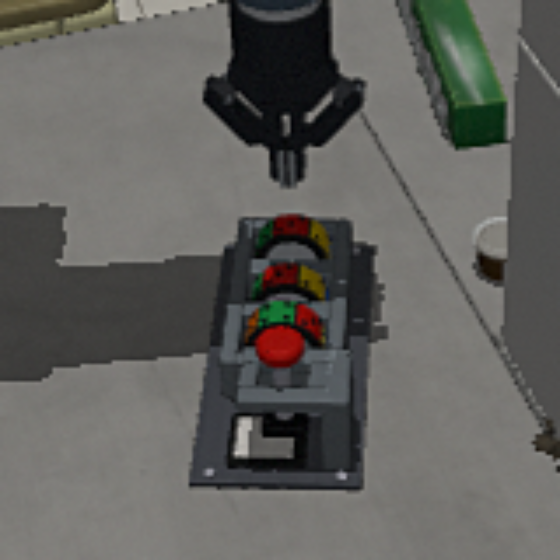

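Run:
```python
from h import *
np.set_printoptions(precision=4,suppress=True)
im=cv2.imread('pics/w1.png');s=readout.read_state()
hsv=cv2.cvtColor(im,cv2.COLOR_BGR2HSV)
m=cv2.inRange(hsv,(0,0,170),(180,40,255)); 
print(im[150:166,263].mean(1)); 
for v in (153,160): print(v,im[v,256:272].mean(1).astype(int))
for p,z in [((263.5,157),.052),((196,129),.008),((332,129),.008)]:
    print(local(onplane('wrist',[p],z,s)[0]))
for w,v in wheelval(im,s,{'left':.075,'middle':.066,'right':.073},.0).items(): print(w,v)
D=np.load('pics/w1.npy');K,_,Rc,o=campose('wrist',s)
for u,v in [(265,205),(263,220),(263,195),(263,228)]:
    z=D[v,u];print(local(Rc@np.array([(u-K[0,2])/K[0,0]*z,(v-K[1,2])/K[1,1]*z,z])+o))
```

```text
[242.3333 250.6667 251.     210.     171.6667 170.3333 170.3333 170.6667
 169.     171.6667 171.3333 170.     171.6667 171.     169.6667 170.6667]
153 [ 92  91 158 175 140 117 157 210 198 167 117  91  91  88  89  89]
160 [ 87  88  88  88  87  85 121 171 184 168 116  87  88  86  88  87]
[0.0031 0.1166 0.052 ]
[-0.0471  0.1279  0.008 ]
[0.0547 0.1279 0.008 ]
left (array([2.198, 2.231]), [(4, np.float64(-1.03), np.float64(-0.45)), (3, np.float64(-0.39), np.float64(0.63)), (2, np.float64(0.69), np.float64(1.09))])
middle (array([], dtype=float64), [(4, np.float64(-1.02), np.float64(-0.85)), (6, np.float64(-0.4), np.float64(-0.08)), (6, np.float64(0.11), np.float64(0.43)), (2, np.float64(0.86), np.float64(1.09))])
right (array([], dtype=float64), [(4, np.float64(-0.14), np.float64(0.18))])
[0.0038 0.0937 0.0775]
[0.0026 0.0848 0.079 ]
[0.0026 0.0995 0.0765]
[0.0026 0.0794 0.0784]
```

Run:
```python
from h import *
s=readout.read_state();print(s['clock'],local(s['ee_pos']),s['tool_rot'],s['joint_velocities'])
im,d=cams.capture('wrist');cv2.imwrite('pics/w2.png',im)
for v in (153,160): print(v,im[v,256:272].mean(1).astype(int))
for p,z in [((264,157),.052),((196,129),.008),((332,129),.008)]:
    print(local(onplane('wrist',[p],z,s)[0]))
for w,v in wheelval(im,s,{'left':.075,'middle':.066,'right':.073},.002).items(): print(w,v)
```

```text
1.0 [0.00059652 0.08488525 0.1219061 ] [ 3.13637930e+00 -1.80564054e-01  2.34842115e-05] [ 7.46868030e-05 -2.63068566e-02 -1.71501650e-02 -4.86600372e-04
 -3.64920971e-03  1.20868973e-03]
153 [ 88 160 208 220 155  96  90  90  90  88  86  89  87  89  90  88]
160 [ 86 142 174 181 136  95  85  86  87  85  83  87  85  86  85  85]
[0.00337406 0.11658615 0.052     ]
[-0.04705216  0.12792802  0.008     ]
[0.05472493 0.12794218 0.008     ]
left (array([1.993, 2.006]), [(4, np.float64(-1.1), np.float64(-0.66)), (3, np.float64(-0.59), np.float64(0.41)), (2, np.float64(0.46), np.float64(1.09))])
middle (array([], dtype=float64), [(4, np.float64(-1.1), np.float64(-0.92)), (6, np.float64(-0.47), np.float64(-0.14)), (6, np.float64(0.05), np.float64(0.38)), (2, np.float64(0.79), np.float64(1.07))])
right (array([], dtype=float64), [(4, np.float64(-0.21), np.float64(0.11))])
```

>>> {"fn": "carry_out", "kwargs": {"gripper": [1,1,1,1], "offset": [[-0.008,0,0.02],[0,0,0.018],[0,0,0],[0,0,0]], "angular": [[0,0,0],[0,0,0],[0,0,0],[0,0,0]]}}

```text
clock: 1.55
ee_pos: [0.5818, 0.0202, 0.084]
tool_rot: [-3.136, 0.181, -0.002]
contact_force: [0.2, -0.1, 0.9]
grip_width: 0.002
```

Run:
```python
from h import *
s=readout.read_state();print(s['clock'],local(s['ee_pos']),s['contact_force'])
```

```text
1.55 [-0.00698657  0.08495327  0.08398295] [ 0.17713961 -0.14535141  0.87595906]
```

>>> {"fn": "carry_out", "kwargs": {"gripper": [1,1,1], "offset": [[0,0,0.003],[0,0,0.002],[0,0,0]], "angular": [[0,0,0],[0,0,0],[0,0,0]]}}

```text
clock: 1.92
ee_pos: [0.581, 0.0202, 0.0783]
tool_rot: [3.136, -0.181, -0.0]
contact_force: [-0.2, 0.4, 1.0]
grip_width: 0.005
```

>>> {"fn": "carry_out", "kwargs": {"gripper": [1,1,1], "offset": [[0,0,0.001],[0,0,0.001],[0,0,0]], "angular": [[0,0,0],[0,0,0],[0,0,0]]}}

```text
clock: 2.3
ee_pos: [0.581, 0.0202, 0.0762]
tool_rot: [3.136, -0.18, -0.0]
contact_force: [0.1, 0.1, -0.4]
grip_width: 0.006
```

>>> {"fn": "carry_out", "kwargs": {"gripper": [1,1], "offset": [[0,0,0.001],[0,0,0]], "angular": [[0,0,0],[0,0,0]]}}

```text
clock: 2.55
ee_pos: [0.5809, 0.0202, 0.0752]
tool_rot: [3.136, -0.181, -0.0]
contact_force: [-0.3, 0.2, -0.3]
grip_width: -0.002
```

>>> {"fn": "carry_out", "kwargs": {"gripper": [1,1], "offset": [[0,0,0.001],[0,0,0]], "angular": [[0,0,0],[0,0,0]]}}

```text
clock: 2.8
ee_pos: [0.5811, 0.0202, 0.0744]
tool_rot: [-3.136, 0.181, -0.0]
contact_force: [0.4, -0.3, 0.8]
grip_width: -0.002
```

>>> {"fn": "carry_out", "kwargs": {"gripper": [1,1], "offset": [[0,0,0.001],[0,0,0]], "angular": [[0,0,0],[0,0,0]]}}

```text
clock: 3.05
ee_pos: [0.5811, 0.0202, 0.0735]
tool_rot: [-3.136, 0.181, -0.0]
contact_force: [-1.1, -0.1, 3.4]
grip_width: 0.0
```

>>> {"fn": "carry_out", "kwargs": {"gripper": [1,1], "offset": [[0,0,0.001],[0,0,0]], "angular": [[0,0,0],[0,0,0]]}}

```text
clock: 3.3
ee_pos: [0.5812, 0.0202, 0.0726]
tool_rot: [-3.136, 0.181, -0.001]
contact_force: [-1.6, -0.1, 5.9]
grip_width: -0.001
```

>>> {"fn": "carry_out", "kwargs": {"gripper": [1,1], "offset": [[0,0,0.001],[0,0,0]], "angular": [[0,0,0],[0,0,0]]}}

```text
clock: 3.55
ee_pos: [0.5812, 0.0202, 0.0719]
tool_rot: [-3.136, 0.181, -0.001]
contact_force: [-2.8, 0.5, 8.2]
grip_width: -0.0
```

>>> {"fn": "carry_out", "kwargs": {"gripper": [1,1], "offset": [[0.002,0,0],[0.002,0,0]], "angular": [[0,0,0],[0,0,0]]}}

```text
clock: 3.8
ee_pos: [0.5838, 0.0199, 0.0716]
tool_rot: [3.136, -0.181, -0.004]
contact_force: [-5.8, 0.3, 9.2]
grip_width: -0.001
```

>>> {"fn": "carry_out", "kwargs": {"gripper": [1,1], "offset": [[0.002,0,0],[0.002,0,0]], "angular": [[0,0,0],[0,0,0]]}}

```text
clock: 4.05
ee_pos: [0.5879, 0.0194, 0.0716]
tool_rot: [3.136, -0.181, -0.004]
contact_force: [-5.9, 1.7, 9.7]
grip_width: -0.002
```

>>> {"fn": "carry_out", "kwargs": {"gripper": [1,1], "offset": [[0.002,0,0],[0.002,0,0]], "angular": [[0,0,0],[0,0,0]]}}

```text
clock: 4.3
ee_pos: [0.5919, 0.019, 0.0716]
tool_rot: [-3.136, 0.181, 0.004]
contact_force: [-6.0, 0.5, 9.7]
grip_width: -0.001
```

>>> {"fn": "carry_out", "kwargs": {"gripper": [1,1], "offset": [[0.002,0,0],[0.002,0,0]], "angular": [[0,0,0],[0,0,0]]}}

```text
clock: 4.55
ee_pos: [0.5959, 0.0185, 0.0716]
tool_rot: [-3.136, 0.181, 0.003]
contact_force: [-4.3, 0.4, 9.0]
grip_width: 0.002
```

>>> {"fn": "carry_out", "kwargs": {"gripper": [1,1,1,1,1], "offset": [[0,0,-0.005],[0,0,-0.035],[-0.016,0,0],[0,0,0],[0,0,0]], "angular": [[0,0,0],[0,0,0],[0,0,0],[0,0,0],[0,0,0]]}}

```text
clock: 5.18
ee_pos: [0.5805, 0.0202, 0.1105]
tool_rot: [3.136, -0.18, -0.002]
contact_force: [-0.2, 0.3, -0.9]
grip_width: 0.004
```

```bash
cat > look.py <<'E'
import sys
from h import *
s=readout.read_state();print(s['clock'],local(s['ee_pos']),s['contact_force'],abs(s['joint_velocities']).max())
im,d=cams.capture('wrist');cv2.imwrite(f'pics/{sys.argv[1]}.png',im)
for w,v in wheelval(im,s,{'left':.075,'middle':.066,'right':.073},.0005).items(): print(w,v[0],[tuple(map(float,r)) for r in v[1]])
E
python3 look.py w3
```

```text
5.175 [-0.00825972  0.0848153   0.11054297] [-0.18953772  0.32410845 -0.93279066] 0.009991494524565603
left [2.548 2.521] [(4.0, -1.1, -0.11), (3.0, -0.03, 0.93), (2.0, 0.97, 1.09)]
middle [] [(6.0, -0.76, -0.4), (6.0, -0.21, 0.08), (2.0, 0.47, 1.09)]
right [] [(4.0, -0.47, -0.12)]
```

>>> {"fn": "carry_out", "kwargs": {"gripper": [1,1,1,1,1,1], "offset": [[-0.002,0,0.02],[0,0,0.015],[0,0,0.002],[0,0,0.001],[0,0,0.001],[0,0,0]], "angular": [[0,0,0],[0,0,0],[0,0,0],[0,0,0],[0,0,0],[0,0,0]]}}

```text
clock: 5.98
ee_pos: [0.5787, 0.0204, 0.0727]
tool_rot: [3.136, -0.181, -0.001]
contact_force: [-3.8, -0.9, 5.0]
grip_width: 0.0
```

>>> {"fn": "carry_out", "kwargs": {"gripper": [1,1], "offset": [[0,0,0.001],[0,0,0]], "angular": [[0,0,0],[0,0,0]]}}

```text
clock: 6.22
ee_pos: [0.5788, 0.0204, 0.072]
tool_rot: [3.136, -0.18, -0.0]
contact_force: [-3.9, -0.1, 7.3]
grip_width: 0.001
```

>>> {"fn": "carry_out", "kwargs": {"gripper": [1,1,1], "offset": [[0.002,0,0],[0.002,0,0],[0.002,0,0]], "angular": [[0,0,0],[0,0,0],[0,0,0]]}}

```text
clock: 6.6
ee_pos: [0.5844, 0.0197, 0.072]
tool_rot: [3.136, -0.181, -0.002]
contact_force: [-4.9, -0.1, 8.0]
grip_width: 0.001
```

>>> {"fn": "carry_out", "kwargs": {"gripper": [1,1,1,1,1], "offset": [[0.002,0,0],[0.002,0,0],[0.002,0,0],[0.002,0,0],[0.002,0,0]], "angular": [[0,0,0],[0,0,0],[0,0,0],[0,0,0],[0,0,0]]}}

```text
clock: 7.22
ee_pos: [0.5944, 0.0186, 0.0721]
tool_rot: [3.136, -0.18, -0.001]
contact_force: [-4.9, 0.8, 8.4]
grip_width: -0.002
```

>>> {"fn": "carry_out", "kwargs": {"gripper": [1,1,1], "offset": [[0.002,0,0.0002],[0.0015,0,0.0003],[0,0,0]], "angular": [[0,0,0],[0,0,0],[0,0,0]]}}

```text
clock: 7.6
ee_pos: [0.5986, 0.0181, 0.0718]
tool_rot: [3.136, -0.181, 0.001]
contact_force: [-3.0, -1.3, 8.4]
grip_width: -0.001
```

>>> {"fn": "carry_out", "kwargs": {"gripper": [1,1,1,1,1], "offset": [[0,0,-0.005],[0,0,-0.035],[-0.018,0,0],[0,0,0],[0,0,0]], "angular": [[0,0,0],[0,0,0],[0,0,0],[0,0,0],[0,0,0]]}}

```text
clock: 8.22
ee_pos: [0.5811, 0.0202, 0.1108]
tool_rot: [-3.136, 0.181, -0.001]
contact_force: [0.8, 0.0, -0.4]
grip_width: -0.002
```

```bash
python3 look.py w4
```

```text
8.225 [-0.00771652  0.08490171  0.11076124] [ 0.76521185  0.0235165  -0.39074701] 0.007735267770551018
left [3.21  3.198] [(5.0, -1.1, -0.49), (4.0, -0.42, 0.55), (3.0, 0.61, 1.09)]
middle [] [(6.0, -0.73, -0.37), (6.0, -0.19, 0.1), (2.0, 0.5, 1.09)]
right [] [(4.0, -0.44, -0.1)]
```

>>> {"fn": "carry_out", "kwargs": {"gripper": [1,1,1,1,1,1], "offset": [[0.015,0.04,0],[0,0.01,0.01],[0,0,0.02],[0,0,0.006],[0,0,0.002],[0,0,0]], "angular": [[0,0,0],[0,0,0],[0,0,0],[0,0,0],[0,0,0],[0,0,0]]}}

```text
clock: 9.02
ee_pos: [0.5897, -0.0305, 0.0727]
tool_rot: [-3.136, 0.179, 0.0]
contact_force: [-0.1, 0.5, 0.1]
grip_width: 0.002
```

>>> {"fn": "carry_out", "kwargs": {"gripper": [1,1,1], "offset": [[0,0,0.001],[0,0,0.001],[0,0,0]], "angular": [[0,0,0],[0,0,0],[0,0,0]]}}

```text
clock: 9.4
ee_pos: [0.5897, -0.0311, 0.071]
tool_rot: [3.136, -0.181, 0.0]
contact_force: [0.6, -0.6, 0.2]
grip_width: 0.002
```

>>> {"fn": "carry_out", "kwargs": {"gripper": [1,1,1], "offset": [[0,0,0.001],[0,0,0.001],[0,0,0]], "angular": [[0,0,0],[0,0,0],[0,0,0]]}}

```text
clock: 9.78
ee_pos: [0.5896, -0.0311, 0.0687]
tool_rot: [-3.136, 0.18, 0.0]
contact_force: [-0.7, 0.2, -0.2]
grip_width: -0.001
```

>>> {"fn": "carry_out", "kwargs": {"gripper": [1,1,1], "offset": [[0,0,0.001],[0,0,0.001],[0,0,0]], "angular": [[0,0,0],[0,0,0],[0,0,0]]}}

```text
clock: 10.15
ee_pos: [0.5896, -0.0311, 0.0667]
tool_rot: [3.136, -0.18, -0.0]
contact_force: [-0.7, -0.5, -0.3]
grip_width: 0.001
```

>>> {"fn": "carry_out", "kwargs": {"gripper": [1,1], "offset": [[0,0,0.001],[0,0,0]], "angular": [[0,0,0],[0,0,0]]}}

```text
clock: 10.4
ee_pos: [0.5896, -0.0311, 0.0657]
tool_rot: [3.136, -0.181, -0.0]
contact_force: [-0.1, -0.2, 0.2]
grip_width: -0.001
```

>>> {"fn": "carry_out", "kwargs": {"gripper": [1,1], "offset": [[0,0,0.001],[0,0,0]], "angular": [[0,0,0],[0,0,0]]}}

```text
clock: 10.65
ee_pos: [0.5898, -0.0311, 0.0649]
tool_rot: [-3.136, 0.181, -0.0]
contact_force: [-0.3, -0.6, 1.5]
grip_width: -0.001
```

>>> {"fn": "carry_out", "kwargs": {"gripper": [1,1], "offset": [[0,0,0.001],[0,0,0]], "angular": [[0,0,0],[0,0,0]]}}

```text
clock: 10.9
ee_pos: [0.5898, -0.0311, 0.064]
tool_rot: [-3.136, 0.181, -0.0]
contact_force: [-0.8, -0.7, 4.2]
grip_width: 0.001
```

>>> {"fn": "carry_out", "kwargs": {"gripper": [1,1], "offset": [[0,0,0.001],[0,0,0]], "angular": [[0,0,0],[0,0,0]]}}

```text
clock: 11.15
ee_pos: [0.5898, -0.0312, 0.0632]
tool_rot: [3.136, -0.181, 0.001]
contact_force: [-1.2, 0.7, 7.3]
grip_width: -0.001
```

>>> {"fn": "carry_out", "kwargs": {"gripper": [1,1], "offset": [[0,0,0.001],[0,0,0]], "angular": [[0,0,0],[0,0,0]]}}

```text
clock: 11.4
ee_pos: [0.5899, -0.0311, 0.0625]
tool_rot: [3.136, -0.18, 0.001]
contact_force: [-3.4, -0.4, 9.7]
grip_width: -0.003
```

>>> {"fn": "carry_out", "kwargs": {"gripper": [1,1,1], "offset": [[-0.002,0,0],[-0.002,0,0],[-0.002,0,0]], "angular": [[0,0,0],[0,0,0],[0,0,0]]}}

```text
clock: 11.78
ee_pos: [0.5873, -0.0308, 0.0635]
tool_rot: [3.136, -0.18, 0.012]
contact_force: [4.8, -1.2, 7.1]
grip_width: 0.003
```

>>> {"fn": "carry_out", "kwargs": {"gripper": [1,1,1,1], "offset": [[-0.002,0,0],[-0.002,0,0],[-0.002,0,0],[-0.002,0,0]], "angular": [[0,0,0],[0,0,0],[0,0,0],[0,0,0]]}}

```text
clock: 12.28
ee_pos: [0.5793, -0.0299, 0.0634]
tool_rot: [3.136, -0.181, 0.012]
contact_force: [5.4, -1.0, 6.6]
grip_width: 0.0
```

>>> {"fn": "carry_out", "kwargs": {"gripper": [1,1,1], "offset": [[-0.002,0,0.0003],[-0.002,0,0.0002],[0,0,0]], "angular": [[0,0,0],[0,0,0],[0,0,0]]}}

```text
clock: 12.65
ee_pos: [0.575, -0.0294, 0.0629]
tool_rot: [3.136, -0.18, 0.011]
contact_force: [3.8, -0.6, 7.8]
grip_width: -0.002
```

>>> {"fn": "carry_out", "kwargs": {"gripper": [1,1,1,1,1], "offset": [[0,0,-0.005],[0,0,-0.035],[0.014,0,0],[0,0,0],[0,0,0]], "angular": [[0,0,0],[0,0,0],[0,0,0],[0,0,0],[0,0,0]]}}

```text
clock: 13.28
ee_pos: [0.5847, -0.0306, 0.1001]
tool_rot: [-3.136, 0.181, 0.004]
contact_force: [-0.7, 0.2, -0.8]
grip_width: 0.001
```

```bash
python3 look.py w5
```

```text
13.275 [0.00166949 0.03482898 0.10007997] [-0.73336857  0.23604493 -0.83031607] 0.007355558335420261
left [3.215 3.203] [(5.0, -1.1, -0.48), (4.0, -0.42, 0.56), (3.0, 0.61, 1.09)]
middle [1.351 1.334] [(3.0, -1.1, -0.25), (2.0, -0.19, 0.8), (1.0, 0.82, 1.09)]
right [] [(5.0, -1.1, -0.83), (3.0, 0.92, 1.09)]
```

>>> {"fn": "carry_out", "kwargs": {"gripper": [1,1,1,1,1,1], "offset": [[0.0035,0,0.02],[0,0,0.013],[0,0,0.002],[0,0,0.001],[0,0,0.001],[0,0,0]], "angular": [[0,0,0],[0,0,0],[0,0,0],[0,0,0],[0,0,0],[0,0,0]]}}

```text
clock: 14.08
ee_pos: [0.5888, -0.031, 0.0645]
tool_rot: [-3.136, 0.181, 0.001]
contact_force: [-3.0, 0.1, 3.0]
grip_width: 0.003
```

>>> {"fn": "carry_out", "kwargs": {"gripper": [1,1], "offset": [[0,0,0.001],[0,0,0]], "angular": [[0,0,0],[0,0,0]]}}

```text
clock: 14.32
ee_pos: [0.589, -0.0311, 0.0637]
tool_rot: [-3.136, 0.181, 0.0]
contact_force: [-4.5, 0.4, 5.5]
grip_width: -0.001
```

>>> {"fn": "carry_out", "kwargs": {"gripper": [1,1], "offset": [[0,0,0.0012],[0,0,0]], "angular": [[0,0,0],[0,0,0]]}}

```text
clock: 14.58
ee_pos: [0.5892, -0.0311, 0.0627]
tool_rot: [-3.136, 0.181, -0.0]
contact_force: [-4.2, -0.3, 8.9]
grip_width: -0.003
```

>>> {"fn": "carry_out", "kwargs": {"gripper": [1,1,1], "offset": [[-0.002,0,0.0002],[-0.002,0,0.0002],[-0.002,0,0]], "angular": [[0,0,0],[0,0,0],[0,0,0]]}}

```text
clock: 14.95
ee_pos: [0.5877, -0.0309, 0.0637]
tool_rot: [3.136, -0.18, 0.015]
contact_force: [5.8, -1.1, 5.4]
grip_width: -0.001
```

>>> {"fn": "carry_out", "kwargs": {"gripper": [1,1,1], "offset": [[-0.002,0,0.0005],[-0.002,0,0.0003],[-0.002,0,0]], "angular": [[0,0,0],[0,0,0],[0,0,0]]}}

```text
clock: 15.32
ee_pos: [0.5821, -0.0302, 0.0631]
tool_rot: [3.136, -0.181, 0.016]
contact_force: [3.8, -1.3, 6.8]
grip_width: -0.001
```

>>> {"fn": "carry_out", "kwargs": {"gripper": [1,1], "offset": [[-0.0015,0,0],[0,0,0]], "angular": [[0,0,0],[0,0,0]]}}

```text
clock: 15.58
ee_pos: [0.5804, -0.03, 0.0631]
tool_rot: [3.136, -0.18, 0.016]
contact_force: [4.3, -1.6, 8.3]
grip_width: -0.003
```

>>> {"fn": "carry_out", "kwargs": {"gripper": [1,1,1,1,1,1], "offset": [[0,0,-0.005],[0,0,-0.035],[-0.006,0.02,0],[0,0.03,0],[0,0,0],[0,0,0]], "angular": [[0,0,0],[0,0,0],[0,0,0],[0,0,0],[0,0,0],[0,0,0]]}}

```text
clock: 16.32
ee_pos: [0.5636, -0.0786, 0.1003]
tool_rot: [-3.136, 0.182, 0.001]
contact_force: [0.1, 0.8, -0.1]
grip_width: -0.002
```

```bash
python3 look.py w6
```

```text
16.325 [-0.01376229 -0.0152634   0.10033035] [ 0.14664698  0.79824712 -0.1317283 ] 0.01895057830123287
left [3.215 3.198] [(5.0, -1.1, -0.48), (4.0, -0.42, 0.56), (3.0, 0.6, 1.09)]
middle [1.086 1.074] [(3.0, -1.1, -0.52), (2.0, -0.45, 0.53), (1.0, 0.57, 1.09)]
right [2.955 2.933] [(5.0, -1.1, -0.74), (4.0, -0.68, 0.28), (3.0, 0.35, 1.09)]
```

View pics/w6.png

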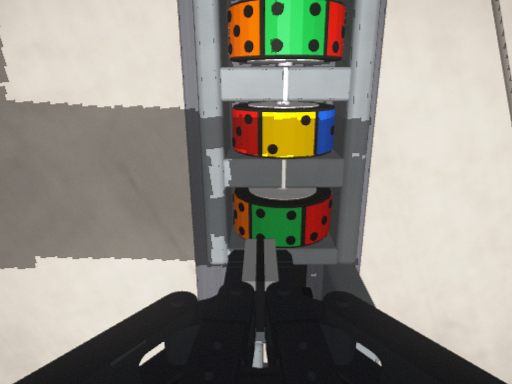

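>>> {"fn": "carry_out", "kwargs": {"gripper": [1,1,1,1,1], "offset": [[0.0035,0,0.015],[0,0,0.008],[0,0,0.001],[0,0,0.001],[0,0,0]], "angular": [[0,0,0],[0,0,0],[0,0,0],[0,0,0],[0,0,0]]}}

```text
clock: 17.0
ee_pos: [0.5677, -0.0789, 0.0761]
tool_rot: [3.136, -0.18, 0.0]
contact_force: [-0.3, 0.7, -0.8]
grip_width: 0.001
```

>>> {"fn": "carry_out", "kwargs": {"gripper": [1,1,1], "offset": [[0,0,0.001],[0,0,0.001],[0,0,0]], "angular": [[0,0,0],[0,0,0],[0,0,0]]}}

```text
clock: 17.38
ee_pos: [0.5675, -0.0789, 0.0739]
tool_rot: [-3.136, 0.181, 0.0]
contact_force: [0.0, -0.1, 0.3]
grip_width: -0.001
```

>>> {"fn": "carry_out", "kwargs": {"gripper": [1,1], "offset": [[0,0,0.001],[0,0,0]], "angular": [[0,0,0],[0,0,0]]}}

```text
clock: 17.62
ee_pos: [0.5675, -0.0789, 0.0728]
tool_rot: [-3.136, 0.181, 0.0]
contact_force: [0.2, -0.2, -0.5]
grip_width: -0.003
```

>>> {"fn": "carry_out", "kwargs": {"gripper": [1,1], "offset": [[0,0,0.001],[0,0,0]], "angular": [[0,0,0],[0,0,0]]}}

```text
clock: 17.88
ee_pos: [0.5675, -0.0789, 0.0718]
tool_rot: [-3.136, 0.181, 0.0]
contact_force: [-0.1, -0.1, -0.0]
grip_width: 0.001
```

>>> {"fn": "carry_out", "kwargs": {"gripper": [1,1], "offset": [[0,0,0.001],[0,0,0]], "angular": [[0,0,0],[0,0,0]]}}

```text
clock: 18.12
ee_pos: [0.5676, -0.0789, 0.0709]
tool_rot: [3.136, -0.18, 0.0]
contact_force: [-0.7, 0.6, 0.4]
grip_width: -0.0
```

>>> {"fn": "carry_out", "kwargs": {"gripper": [1,1], "offset": [[0,0,0.001],[0,0,0]], "angular": [[0,0,0],[0,0,0]]}}

```text
clock: 18.38
ee_pos: [0.5677, -0.0789, 0.0701]
tool_rot: [3.136, -0.18, 0.0]
contact_force: [-1.0, 0.3, 3.0]
grip_width: -0.0
```

>>> {"fn": "carry_out", "kwargs": {"gripper": [1,1], "offset": [[0,0,0.001],[0,0,0]], "angular": [[0,0,0],[0,0,0]]}}

```text
clock: 18.62
ee_pos: [0.5677, -0.0789, 0.0692]
tool_rot: [3.136, -0.181, 0.001]
contact_force: [-1.7, 0.7, 6.6]
grip_width: -0.004
```

>>> {"fn": "carry_out", "kwargs": {"gripper": [1,1,1], "offset": [[0,0,0.0007],[0.002,0,0],[0.002,0,0]], "angular": [[0,0,0],[0,0,0],[0,0,0]]}}

```text
clock: 19.0
ee_pos: [0.57, -0.0792, 0.0683]
tool_rot: [-3.136, 0.18, 0.005]
contact_force: [-5.8, 0.1, 9.0]
grip_width: -0.003
```

>>> {"fn": "carry_out", "kwargs": {"gripper": [1,1,1], "offset": [[0.002,0,0],[0.002,0,0],[0.002,0,0]], "angular": [[0,0,0],[0,0,0],[0,0,0]]}}

```text
clock: 19.38
ee_pos: [0.5763, -0.0799, 0.0685]
tool_rot: [-3.136, 0.18, 0.004]
contact_force: [-5.4, 0.8, 10.0]
grip_width: 0.0
```

>>> {"fn": "carry_out", "kwargs": {"gripper": [1,1,1], "offset": [[0.002,0,0],[0.002,0,0],[0.002,0,0]], "angular": [[0,0,0],[0,0,0],[0,0,0]]}}

```text
clock: 19.75
ee_pos: [0.5823, -0.0806, 0.0685]
tool_rot: [-3.136, 0.18, 0.004]
contact_force: [-5.0, -0.1, 9.6]
grip_width: 0.001
```

>>> {"fn": "carry_out", "kwargs": {"gripper": [1,1,1], "offset": [[0.002,0,0],[0.002,0,0.0003],[0,0,0]], "angular": [[0,0,0],[0,0,0],[0,0,0]]}}

```text
clock: 20.12
ee_pos: [0.5869, -0.0811, 0.0683]
tool_rot: [-3.136, 0.181, 0.002]
contact_force: [-4.3, 0.6, 9.0]
grip_width: 0.0
```

>>> {"fn": "carry_out", "kwargs": {"gripper": [1,1,1,1,1], "offset": [[0,0,-0.005],[0,0,-0.025],[-0.019,0,0],[0,0,0],[0,0,0]], "angular": [[0,0,0],[0,0,0],[0,0,0],[0,0,0],[0,0,0]]}}

```text
clock: 20.75
ee_pos: [0.569, -0.0791, 0.0978]
tool_rot: [3.136, -0.181, 0.0]
contact_force: [0.3, -0.4, -0.3]
grip_width: -0.002
```

```bash
sed -i "s/'right':.073/'right':.0715/;s/'middle':.066/'middle':.0655/" look.py; python3 look.py w7
```

```text
20.75 [-0.00830599 -0.01515956  0.09776573] [ 0.31232236 -0.3708908  -0.34433286] 0.00868038103178058
left [3.215 3.213] [(5.0, -1.1, -0.48), (4.0, -0.42, 0.57), (3.0, 0.62, 1.09)]
middle [1.076 1.079] [(3.0, -1.1, -0.53), (2.0, -0.46, 0.53), (1.0, 0.58, 1.09)]
right [3.585 3.553] [(5.0, -1.1, -0.12), (4.0, -0.04, 0.93), (3.0, 0.94, 1.09)]
```

>>> {"fn": "carry_out", "kwargs": {"gripper": [1,1,1,1,1], "offset": [[-0.002,0,0.015],[0,0,0.011],[0,0,0.001],[0,0,0.001],[0,0,0]], "angular": [[0,0,0],[0,0,0],[0,0,0],[0,0,0],[0,0,0]]}}

```text
clock: 21.42
ee_pos: [0.5662, -0.0787, 0.07]
tool_rot: [-3.136, 0.181, 0.001]
contact_force: [-2.3, 0.2, 3.5]
grip_width: -0.001
```

>>> {"fn": "carry_out", "kwargs": {"gripper": [1,1], "offset": [[0,0,0.001],[0,0,0]], "angular": [[0,0,0],[0,0,0]]}}

```text
clock: 21.68
ee_pos: [0.5663, -0.0787, 0.0692]
tool_rot: [-3.136, 0.181, 0.001]
contact_force: [-3.4, 0.2, 5.7]
grip_width: 0.002
```

>>> {"fn": "carry_out", "kwargs": {"gripper": [1,1,1], "offset": [[0,0,0.0009],[0.002,0,0],[0.002,0,0]], "angular": [[0,0,0],[0,0,0],[0,0,0]]}}

```text
clock: 22.05
ee_pos: [0.5693, -0.0791, 0.0683]
tool_rot: [-3.136, 0.181, 0.004]
contact_force: [-6.6, 0.9, 10.2]
grip_width: -0.002
```

>>> {"fn": "carry_out", "kwargs": {"gripper": [1,1,1], "offset": [[0.002,0,0],[0.002,0,0],[0.002,0,0]], "angular": [[0,0,0],[0,0,0],[0,0,0]]}}

```text
clock: 22.42
ee_pos: [0.576, -0.0798, 0.0686]
tool_rot: [-3.136, 0.181, 0.002]
contact_force: [-5.9, 1.2, 10.0]
grip_width: 0.001
```

>>> {"fn": "carry_out", "kwargs": {"gripper": [1,1,1], "offset": [[0.002,0,0],[0.002,0,0],[0.002,0,0]], "angular": [[0,0,0],[0,0,0],[0,0,0]]}}

```text
clock: 22.8
ee_pos: [0.5819, -0.0805, 0.0686]
tool_rot: [-3.136, 0.181, 0.002]
contact_force: [-5.3, 1.4, 10.1]
grip_width: -0.002
```

>>> {"fn": "carry_out", "kwargs": {"gripper": [1,1,1], "offset": [[0.002,0,0],[0.001,0,0.0002],[0,0,0]], "angular": [[0,0,0],[0,0,0],[0,0,0]]}}

```text
clock: 23.18
ee_pos: [0.5853, -0.081, 0.0685]
tool_rot: [-3.136, 0.181, 0.0]
contact_force: [-4.0, 1.0, 9.3]
grip_width: 0.003
```

>>> {"fn": "carry_out", "kwargs": {"gripper": [1,1,1,1,1,1,1], "offset": [[0,0,-0.005],[0,0,-0.035],[-0.008,-0.01,-0.05],[0,-0.02,-0.04],[0,0,0],[0,0,0],[0,0,0]], "angular": [[0,0,0],[0,0,0],[0,0,0],[0,0,0],[0,0,0],[0,0,0],[0,0,0]]}}

```text
clock: 24.05
ee_pos: [0.58, -0.0505, 0.1963]
tool_rot: [-3.136, 0.181, 0.004]
contact_force: [0.6, 0.6, 0.2]
grip_width: 0.005
```

```bash
python3 look.py w8
python3 - <<'E'
from h import *
im,d=cams.capture('side');cv2.imwrite('pics/s8.png',im)
im,d=cams.capture('scene');cv2.imwrite('pics/c8.png',im)
E
```

```text
24.05 [-0.00063913  0.01451833  0.19629194] [0.55910578 0.63363823 0.15278872] 0.0049331627726040975
left [3.225 3.208] [(5.0, -1.1, -0.47), (4.0, -0.41, 0.58), (3.0, 0.6, 1.09)]
middle [1.071 1.079] [(3.0, -1.1, -0.52), (2.0, -0.48, 0.52), (1.0, 0.59, 1.09)]
right [4.227 4.22 ] [(6.0, -1.1, -0.76), (6.0, -0.74, -0.5), (5.0, -0.47, 0.53), (4.0, 0.58, 1.09)]
```

View pics/w8.png

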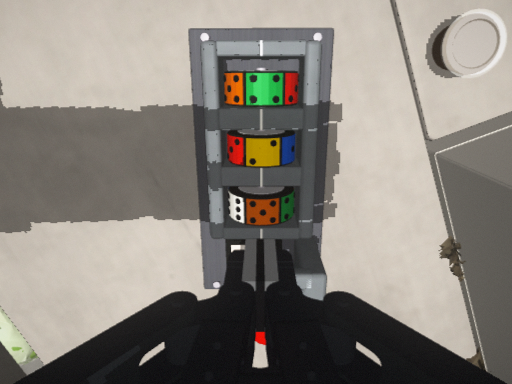

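Run:
```python
from h import *
np.set_printoptions(precision=4,suppress=True)
L=[]
for n,p in (('side',(229.4,218.4)),('scene',(301.5,178.6))):
    L.append(rays(n,[p])); print(n,local(onplane(n,[p],.111)[0]),local(onplane(n,[p],.114)[0]))
A=np.zeros((3,3));b=np.zeros(3)
for o,d in L:
    M=np.eye(3)-np.outer(d[0],d[0]);A+=M;b+=M@o
print('tri',local(np.linalg.solve(A,b)))
# wrist0
s={'ee_pos':np.array([0.6244,0,0.2305]),'tool_rot':np.array([-3.1416,0,.0024])}
im=cv2.imread('pics/wrist0.png');hsv=cv2.cvtColor(im,cv2.COLOR_BGR2HSV)
for Vmin in (60,150,180): 
    m=cv2.inRange(hsv,(0,170,Vmin),(8,255,255));m[:300]=0;m[:,:180]=0;m[:,240:]=0
    c=max(cv2.findContours(m,0,1)[0],key=cv2.contourArea);(x,y),r=cv2.minEnclosingCircle(c)
    print(Vmin,cv2.boundingRect(c),(x,y),r,local(onplane('wrist',[(x,y)],.115,s)[0]),local(onplane('wrist',[(x,y)],.12,s)[0]))
D=np.load('pics/wrist0.npy');K,_,Rc,o=campose('wrist',s)
ys,xs=np.nonzero(m);z=D[ys,xs];P=np.c_[(xs-K[0,2])/K[0,0]*z,(ys-K[1,2])/K[1,1]*z,z]@Rc.T+o
P=P[z>0];Q=P[P[:,2]>.1165]
for P_ in (P,Q): print(len(P_),P_.min(0),P_.max(0),local((P_.min(0)+P_.max(0))/2))
im=cv2.imread('pics/s8.png');cv2.imwrite('pics/s8z.png',cv2.resize(im[120:280,150:310],None,fx=3.5,fy=3.5))
```

```text
side [ 0.0047 -0.0905  0.111 ] [ 0.0051 -0.0935  0.114 ]
scene [ 0.0064 -0.0965  0.111 ] [ 0.0039 -0.0941  0.114 ]
tri [ 0.0046 -0.094   0.114 ]
60 (189, 326, 37, 36) (206.60743713378906, 342.78924560546875) 18.670801162719727 [ 0.0061 -0.0911  0.115 ] [ 0.0065 -0.0865  0.12  ]
150 (189, 331, 36, 30) (206.5, 344.5) 18.06941032409668 [ 0.0061 -0.0931  0.115 ] [ 0.0066 -0.0884  0.12  ]
180 (189, 332, 35, 29) (206.0, 345.5) 17.585603713989258 [ 0.0057 -0.0943  0.115 ] [ 0.0062 -0.0896  0.12  ]
802 [ 0.5586 -0.2882  0.0009] [ 0.5903 -0.1416  0.1218] [ 0.0127 -0.1494  0.0614]
791 [ 0.5586 -0.1728  0.1166] [ 0.5903 -0.1416  0.1218] [ 0.006  -0.0921  0.1192]
```

View pics/s8z.png

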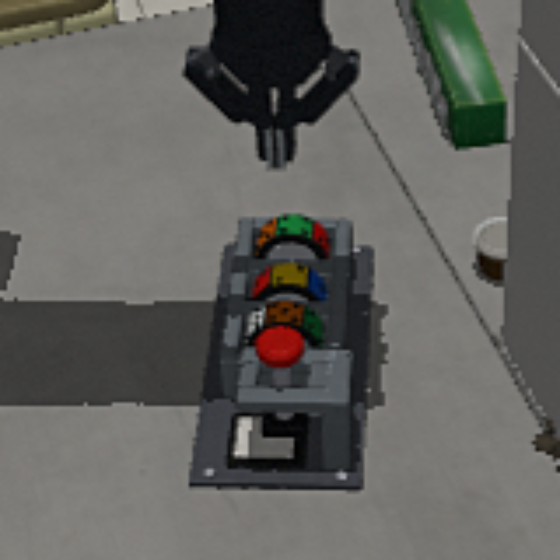

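>>> {"fn": "carry_out", "kwargs": {"gripper": [1,1,1,1,1,1], "offset": [[0.0055,0.05,0],[0,0.057,0],[0,0,0.04],[0,0,0.03],[0,0,0.002],[0,0,0]], "angular": [[0,0,0],[0,0,0],[0,0,0],[0,0,0],[0,0,0],[0,0,0]]}}

```text
clock: 24.95
ee_pos: [0.5745, -0.1573, 0.1262]
tool_rot: [3.136, -0.18, 0.0]
contact_force: [0.3, 0.4, 0.5]
grip_width: -0.003
```

>>> {"fn": "carry_out", "kwargs": {"gripper": [1,1,1,1], "offset": [[0,0,0.001],[0,0,0.001],[0,0,0.001],[0,0,0]], "angular": [[0,0,0],[0,0,0],[0,0,0],[0,0,0]]}}

```text
clock: 25.45
ee_pos: [0.5742, -0.1571, 0.123]
tool_rot: [3.136, -0.18, 0.0]
contact_force: [0.0, 0.3, -0.3]
grip_width: 0.001
```

Run:
```python
from h import *
s=readout.read_state();print(local(s['ee_pos']),s['contact_force'])
im,d=cams.capture('side');cv2.imwrite('pics/s9.png',cv2.resize(im[120:280,150:310],None,fx=3.5,fy=3.5))
```

```text
[ 0.00577194 -0.09206882  0.12299818] [ 0.03219566  0.33931775 -0.2906554 ]
```

View pics/s9.png

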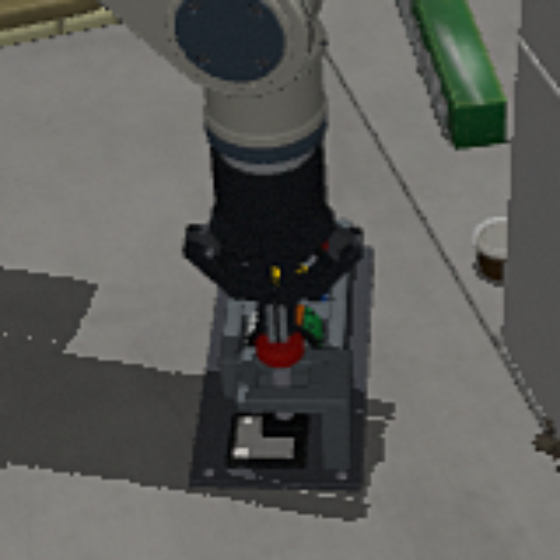

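Side view: the fingertips (at about 277,335) stand centred on the red knob (280,350). Pressing gently.

>>> {"fn": "carry_out", "kwargs": {"gripper": [1,1,1,1,1,1], "offset": [[0,0,0.002],[0,0,0.002],[0,0,0.002],[0,0,0.002],[0,0,0.001],[0,0,0]], "angular": [[0,0,0],[0,0,0],[0,0,0],[0,0,0],[0,0,0],[0,0,0]]}}

```text
clock: 26.25
ee_pos: [0.5742, -0.1572, 0.1139]
tool_rot: [3.136, -0.181, 0.0]
contact_force: [-0.6, -0.9, 4.6]
grip_width: 0.004
```

>>> {"fn": "carry_out", "kwargs": {"gripper": [1,1,1,1,1], "offset": [[0,0,0.001],[0,0,0.001],[0,0,0.001],[0,0,0.001],[0,0,0]], "angular": [[0,0,0],[0,0,0],[0,0,0],[0,0,0],[0,0,0]]}}

```text
clock: 26.88
ee_pos: [0.5742, -0.1572, 0.11]
tool_rot: [3.136, -0.181, 0.0]
contact_force: [-0.9, 1.4, 5.5]
grip_width: 0.001
```

>>> {"fn": "carry_out", "kwargs": {"gripper": [1,1], "offset": [[0,0,0.001],[0,0,0]], "angular": [[0,0,0],[0,0,0]]}}

```text
clock: 27.12
ee_pos: [0.5742, -0.1572, 0.1091]
tool_rot: [3.136, -0.18, 0.0]
contact_force: [-1.3, 0.2, 6.5]
grip_width: -0.003
```

>>> {"fn": "carry_out", "kwargs": {"gripper": [1,1,1], "offset": [[0,0,0.001],[0,0,0.001],[0,0,0]], "angular": [[0,0,0],[0,0,0],[0,0,0]]}}

```text
clock: 27.5
ee_pos: [0.5742, -0.1572, 0.1072]
tool_rot: [3.136, -0.18, 0.0]
contact_force: [-1.5, 0.8, 8.4]
grip_width: -0.002
```

>>> {"fn": "carry_out", "kwargs": {"gripper": [1,1], "offset": [[0,0,0.001],[0,0,0]], "angular": [[0,0,0],[0,0,0]]}}

```text
clock: 27.75
ee_pos: [0.5742, -0.1572, 0.1062]
tool_rot: [3.136, -0.181, 0.0]
contact_force: [-1.3, 1.2, 8.5]
grip_width: 0.001
```

>>> {"fn": "carry_out", "kwargs": {"gripper": [1,1], "offset": [[0,0,0.001],[0,0,0]], "angular": [[0,0,0],[0,0,0]]}}

```text
clock: 28.0
ee_pos: [0.5742, -0.1572, 0.106]
tool_rot: [3.136, -0.181, 0.001]
contact_force: [-4.7, 1.7, 14.8]
grip_width: 0.001
```

>>> {"fn": "carry_out", "kwargs": {"gripper": [1,1,1,1,1,1,1,1,1], "offset": [[0,0,0],[0,0,-0.004],[0,0,-0.005],[0,0,-0.008],[0,0,-0.03],[0,0,-0.045],[0,-0.06,0],[0,-0.047,0],[0,0,0]], "angular": [[0,0,0],[0,0,0],[0,0,0],[0,0,0],[0,0,0],[0,0,0],[0,0,0],[0,0,0],[0,0,0]]}}

```text
clock: 29.12
ee_pos: [0.5863, -0.0482, 0.1967]
tool_rot: [-3.136, 0.175, 0.001]
contact_force: [0.5, -0.6, -0.4]
grip_width: -0.004
```

>>> {"fn": "carry_out", "kwargs": {"gripper": [1,1,1], "offset": [[0,0,0],[0,0,0],[0,0,0]], "angular": [[0,0,0],[0,0,0],[0,0,0]]}}

```text
clock: 29.5
ee_pos: [0.5862, -0.0519, 0.1967]
tool_rot: [3.136, -0.183, -0.001]
contact_force: [0.4, -0.2, 0.2]
grip_width: 0.001
```

```bash
python3 look.py w10
python3 - <<'E'
from h import *
im,d=cams.capture('side');cv2.imwrite('pics/s10.png',cv2.resize(im[120:280,150:310],None,fx=3.5,fy=3.5))
hsv=cv2.cvtColor(im,cv2.COLOR_BGR2HSV);m=cv2.inRange(hsv,(0,170,60),(8,255,255))|cv2.inRange(hsv,(172,170,60),(180,255,255))
k,l,st,c=cv2.connectedComponentsWithStats(m)
for i in range(1,k):
    if st[i,4]>90: print(st[i],c[i])
E
```

```text
29.5 [0.00569571 0.01383794 0.19665218] [ 0.39231682 -0.17322083  0.2314007 ] 0.004002744325303016
left [3.22  3.213] [(5.0, -1.1, -0.47), (4.0, -0.42, 0.58), (3.0, 0.61, 1.09)]
middle [1.076 1.079] [(3.0, -1.1, -0.51), (2.0, -0.48, 0.52), (1.0, 0.59, 1.09)]
right [4.217 4.23 ] [(6.0, -1.1, -0.78), (6.0, -0.75, -0.51), (5.0, -0.48, 0.53), (4.0, 0.6, 1.09)]
[223 213  14  12 135] [229.42962963 218.46666667]
[250 366  22  18 161] [260.24223602 374.36645963]
[232 369  19  15 113] [240.71681416 375.71681416]
```

View pics/s10.png

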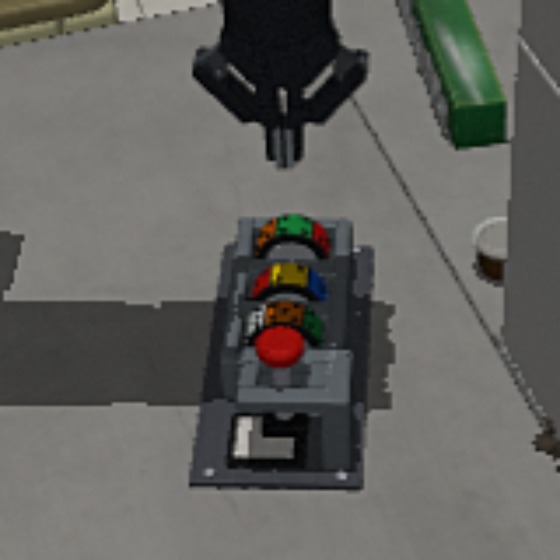

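View pics/w10.png

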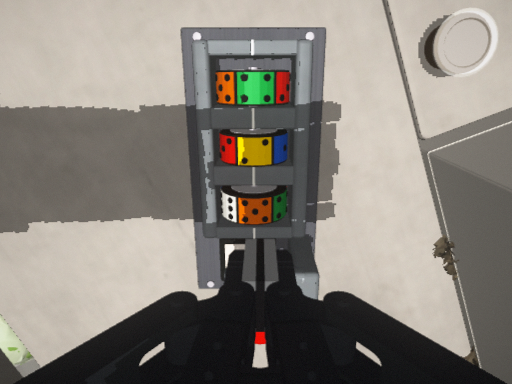

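```bash
python3 -c "
from workcell import workorder
print(workorder.close_job())"
```

```text
the job is handed in; nothing more can be done
None
```

I set the wheels to 4-2-5, pressed the knob fully down and released it, and handed the job in at about 30 s of the 72 s allowed.

| Wheel | Target (rad) | Last wrist picture (rad) | Difference | Limit |
|---|---|---|---|---|
| left | 3.142 | about 3.22 | 0.07–0.08 over | 0.18 |
| middle | 1.047 | about 1.08 | 0.03 over | 0.18 |
| right | 4.189 | about 4.22 | 0.03 over | 0.18 |

- **Wheels:** each was felt for in 1 mm steps, then rolled in two short strokes. The measured downward force never read above about 10 N on a wheel (limit 20 N). The left wheel is the furthest off. I left it there because the reading is good to about 0.03 rad and another stroke would have risked more than it gained.
- **Knob:** pressed 14 mm to its stop at about 15 N (limit 35 N). In the last side picture it was back at its starting pixel position, so it is up again.
- **At hand-in:** the wheel readings were the same before and after the press, and the arm stood clear at 0.197 m, touching nothing.
- **Disagreement:** one early picture, taken while the arm was still settling, put the wheels about 3 mm off. A repeat after it settled agreed with the first view, so I dropped that reading.
- **Not measured:** I did not re-measure the positions of the tub, pots and cup. The arm stayed over the stamp throughout, and the one pot in view shows no sign of having moved.

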